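# Bond the sawn stone into its bookend

### The job

Lift the quarter-round sawn stone and set it gently on the foot of the empty marble bookend, midway across the width, its upright sawn face towards the upright slab. Push it diagonally, back and down together, until both sawn faces are flush and firmly pressed against slab and foot at once, and finish while still holding that push, because the adhesive is slow. Do not shove the bookend along the desk, and leave the other stones and the dish alone.

Things in the scene. Friction and masses are not known exactly. Their poses are not given: they have to be found in the camera images.
- stone_center (a point): The loose workpiece, 0.34 to 0.5 kg: a quarter of a thick slice of stone, 65 mm long (x), 65 mm high, 50 mm wide (y). Flat sawn faces: the underside, and an upright face looking to its +x. Flat parallel ends with pale rings face +y and -y (grip here, 50 mm). The rest is rounded brown skin. This point: half-way along x, mid-width, half-way up (32.5 mm). z up.
- stone_edge (a point): Middle of the same stone's straight edge where its two sawn faces meet: 32.5 mm along +x from, and 32.5 mm below, its centre point. Same axes. The sawn faces carry a slow adhesive that does not stick yet; they slide easily on the marble (friction about 0.35).
- stone_skin (a point): Middle of the same stone's rounded skin (a quarter circle about the sawn edge, radius 65 mm at mid-width, 60 mm at the ends): 46 mm along -x from, and 46 mm above, the sawn edge. A push here along +x and down at 45 degrees is square to the skin and runs through the sawn edge. Same axes.
- corner (a point): Inside corner of the empty bookend at mid-width, where the foot's top meets the upright slab's inner face, 22 mm above the desk. x points from the open side into the upright slab, y along the corner, z up. The foot's top runs 130 mm from here to the open side (-x); the slab rises 118 mm above here and is 20 mm thick. Both are 120 mm wide (y).
- bookend: The empty bookend: a loose L of polished marble, 1.95 kg, 150 mm deep, 120 mm wide, 140 mm high, on four rubber pads that grip the desk. Origin at the middle of its underside, 55 mm in -x from the corner point and 22 mm below it. Same axes. Its finished mate, by the books at the desk's end, is not part of the work.
- dark_nodule: Bystander: a whole dark stone nodule about 76 x 60 x 49 mm, loose. Origin at its underside.
- pale_nodule: Bystander: a whole pale yellowish stone nodule about 56 x 54 x 47 mm, loose. Origin at its underside.
- dish: Bystander: a closed flat round dish, 93 mm across and 16 mm high, loose. Origin at its underside.
- stone: The workpiece itself; origin at the middle of its underside, 32.5 mm below its centre point. Same axes.
There are look-alikes about, which are no part of the job. Leave any turquoise look-alike of the stone alone.

How it is judged (in metres and radians):
At the end, for the whole second after the job is handed in: Through the last second the robot still presses the stone: fingers on it over 3 N, it on the upright over 2 N and on the foot over 7 N (weight 3.3 to 5 N); its sawn edge within 3 mm of the corner and 15 mm of mid-width, square within 0.06 rad, bookend flat and at rest (x of stone_edge in the frame of corner above -0.003 m and z of stone_edge in the frame of corner between -0.004 and 0.003 m and y of stone_edge in the frame of corner between -0.015 and 0.015 m and angle between the x axis of stone_center and the x axis of corner, either way round below 0.06 rad and angle between the z axis of stone_center and the z axis of corner, either way round below 0.06 rad and contact force between bookend_c1 and stone above 2 N and contact force between bookend_c0 and stone above 7 N and contact force between the fingers and stone above 3 N and angle between bookend's own z axis and vertical below 0.05 rad and linear speed of stone below 0.02 m/s); the arm keeps its last pose, push and grip.
It fails at once if the bookend is shoved more than 20 mm (distance of bookend from where it was at the start of the episode above 0.02 m).
It fails at once if the stone knocks or is pressed on the marble with more than 90 N (contact force between stone and bookend above 90 N).
It fails at once if the dark nodule is disturbed by more than 20 mm (distance of dark_nodule from where it was at the start of the episode above 0.02 m).
It fails at once if the pale nodule is disturbed by more than 20 mm (distance of pale_nodule from where it was at the start of the episode above 0.02 m).
It fails at once if the dish is disturbed by more than 20 mm (distance of dish from where it was at the start of the episode above 0.02 m).
It also fails if it takes over 56 s, if anything falls off the work surface, if the arm or the gripper's body presses on something with over 40 N, if the wrist force passes 120 N, or if a joint passes its speed limit or range.

### The arm

A 6-joint arm with a two-finger parallel gripper is mounted at the origin on the work surface. World frame = base frame: x ahead of the robot, y to its left, z up, the work surface at z = 0. Lengths are in mm, angles in rad, forces in N, time in s.
With the tool pointing down it reaches from about 300 to 850 mm from the base axis. Payload 4.2 kg.
Tool frame: the origin (TCP) lies on the centre line of the jaws, within the pads' length; the fingertips stand 25 mm ahead of it and the grasp point (between the pads) lies 6 mm ahead of it (env.tip_reach is the distance from the TCP to the fingertips, in mm); z points along the fingers, y is the line along which they close (so a half turn about z gives the same grasp; the last joint's range is limited). The gripper opens to 91 mm and grips with 3 to 60 N. Pads are 32 mm wide; open, the fingers measure 118 mm over their backs; the gripper's body (76 mm by 178 mm) begins 60 mm behind the grasp point.
Start: joints at [-1.124, 0.32, 1.565, -0, 1.257, -0.02], TCP at [258.774, -513.498, 200.176] pointing down, gripper open.
Joint ranges: [-3.11, 3.11], [-0.84, 2.01], [0.21, 2.61], [-1.34, 4.49], [0.05, 2.63], [-2.56, 2.56]. Speed limits (rad/s): [2.57, 2.57, 3.14, 3.14, 3.14, 3.14].

### API

Orientations are given as a rotation vector (axis times angle).
In Python, from plant import get_obs, vision, order, env gives the robot as it stands. The module is installed in compiled form; this text tells all that it offers.
- The arm moves only by the shell command python3 -m jog 'ROWS' [FORCE]. ROWS is JSON, one flat list of numbers, 7 for each row, row after row: the shift along the tool's x, y, z in cm, then the turn, a rotation vector about the tool's x, y, z in degrees, then the closure, from 0 (fully open) to 1 (shut). In form: [x, y, z, ax, ay, az, hand, x, y, z, ax, ay, az, hand, ...]. A call has 1 to 12 rows; each row is the pose to reach, as a shift and turn from the pose commanded when the call began, along the tool's axes at that moment; what a row does not reach only later rows make up. A row lasts 1/10 s, in which the tool goes at most 50 mm and 8.59 degrees, less where a joint would pass 70% of its speed; a pose out of reach is approached as far as the arm can. A call with a gripper value outside its range is refused whole. The fingers move at their own pace and stop on an object; FORCE is the grip in N (left out, the last holds). Time passes only in rows, so rows that repeat a pose let the fingers close. It gives the time, the measured TCP pose, the force, the opening and the grip force at its end, in the units of the state.
- get_obs(): the state, without advancing time (a new reading comes with each control period).
- vision.grab_frame(name): name is "scene" or "top"; returns a dict with "img" (420x560x3 uint8, red, green, blue), "intrinsics" (3x3 intrinsics, pixels), "D" ([k1, k2, p1, p2, k3] as OpenCV has them; the pictures are not rectified), "rvec" (rotation vector, rad) and "tvec" (3), from world to camera coordinates, as OpenCV has them. Camera axes: x right, y down, z forward; pixel columns grow to the right and rows downward; lengths in mm; the calibration is good to about 2 mm. A picture is of the moment at which its call begins. There is no depth.
- order.hand_in(): hands the job in; it is judged then, once.
The state is a dict: "t": time; "joints": joint angles; "qvel": joint speeds; "effort": joint torques, N m; "tcp_pos": TCP position; "tool_rot": TCP orientation; "ft_force": force on the tool from outside, world axes, zero at the start; "ft_torque": the same for the moment, N m; "width": finger opening in mm; "grasp_force": force on a finger pad.
Only numpy, scipy, OpenCV 4.12 (cv2) and the standard library are available. Lean on these libraries where they do the work, as an engineer would, in place of code of your own. Each camera call takes 0.05 s, during which the arm holds its last target. There are 200 camera calls.

## Working session

There is one attempt and no reset: what is moved stays moved. The work goes in short steps, Python scripts to look and compute and a shell command to move; the robot and the scene stay as the last step left them, time stands still between calls to the robot, and variables do not carry over. Pictures are saved under pics/ and viewed, at most 10 in all, crops included, and the job is handed in when it is done.

```bash
mkdir -p pics
cat > h.py <<'E'
import numpy as np,cv2
from plant import get_obs,vision,order,env
def grab(n,save=None):
    f=vision.grab_frame(n)
    if save: cv2.imwrite('pics/'+save,cv2.cvtColor(f['img'],cv2.COLOR_RGB2BGR))
    return f
def ray(f,px):
    R=cv2.Rodrigues(np.array(f['rvec'],float))[0];t=np.array(f['tvec'],float).ravel()
    u=cv2.undistortPoints(np.array(px,float).reshape(-1,1,2),np.array(f['intrinsics']),np.array(f['D'])).reshape(-1,2)
    d=np.c_[u,np.ones(len(u))]@R
    return -R.T@t,d
def onz(f,px,z):
    c,d=ray(f,px); return c+d*((z-c[2])/d[:,2:3])
def proj(f,P):
    return cv2.projectPoints(np.array(P,float).reshape(-1,3),np.array(f['rvec'],float),np.array(f['tvec'],float),np.array(f['intrinsics']),np.array(f['D']))[0].reshape(-1,2)
E
python3 - <<'E'
from h import *
a=grab('scene','s1.png');b=grab('top','t1.png')
for f in(a,b):
    c,d=ray(f,[[280,210]]);print(c,d)
print(get_obs(),env.tip_reach)
E
```

```text
[1303.97223716 -236.28955089  837.01764506] [[-0.67226301  0.26618169 -0.69082841]]
[ 366.17420687   89.48292678 1204.25743194] [[ 0.17545246 -0.01666203 -0.98435049]]
{'t': 0.1, 'joints': array([-1.12404652e+00,  3.20252631e-01,  1.56555605e+00, -3.36655935e-05,
        1.25740216e+00, -2.00061737e-02]), 'qvel': array([ 1.08382791e-03, -9.78456160e-04, -2.61449016e-03,  1.18434750e-03,
       -8.33524241e-05, -1.49657895e-04]), 'effort': array([-1.89440698e-04, -4.13331985e+01, -2.32509881e+01,  7.28798518e-02,
        4.21507191e-02, -4.05427636e-05]), 'tcp_pos': array([ 258.52728795, -513.07131244,  199.39059248]), 'tool_rot': array([-3.05489053e+00, -7.26192925e-01,  5.87110316e-04]), 'ft_force': array([0.57970032, 0.01880964, 0.98069562]), 'ft_torque': array([ 0.04444789, -0.00859902, -0.00998341]), 'grasp_force': 0.0, 'width': 91.38981093099149} 25.0
```

View pics/s1.png

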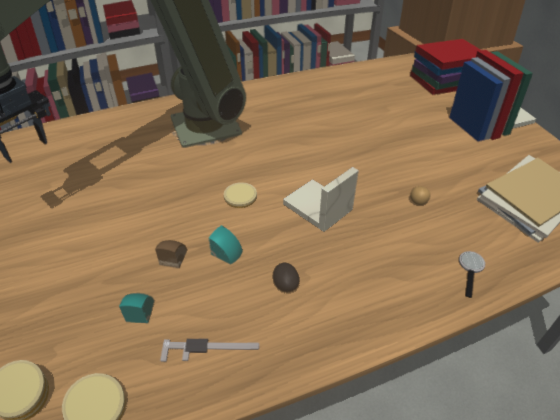

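View pics/t1.png

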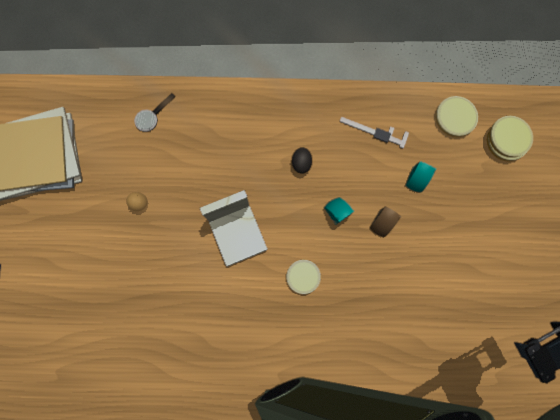

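Scene view: the brown quarter stone is at (171,252), with turquoise look-alikes at (225,245) and (137,307). The dark nodule is at (286,277), the pale nodule at (421,195), the dish at (240,194) and the empty bookend at (325,198). Top view: stone (385,221), turquoise (339,210) and (420,177), bookend (234,230), dark nodule (302,160), pale nodule (137,202), dish (303,277). I choose the brown one and check it in a close crop.

Run:
```python
from h import *
s=cv2.imread('pics/s1.png');t=cv2.imread('pics/t1.png')
A=lambda im,x,y,w,h:cv2.resize(im[y:y+h,x:x+w],(400,300),interpolation=cv2.INTER_CUBIC)
o=np.vstack([np.hstack([A(s,141,227,60,45),A(t,355,198,60,45)]),np.hstack([A(s,270,160,100,75),A(t,190,185,100,75)])])
cv2.imwrite('pics/c1.png',o)
f=grab('top')
for n,p,z in[('stone',(385,221),50),('turqA',(339,210),50),('turqB',(420,177),50),('dark',(302,160),25),('pale',(137,202),25),('dish',(303,277),16),('bookfoot',(240,240),22)]:print(n,onz(f,[p],z).round(0))
```

```text
stone [[ 546. -214.   50.]]
turqA [[574. -90.  50.]]
turqB [[ 670. -316.   50.]]
dark [[720.   9.  25.]]
pale [[593. 464.  25.]]
dish [[394.   5.  16.]]
bookfoot [[492. 178.  22.]]
```

View pics/c1.png

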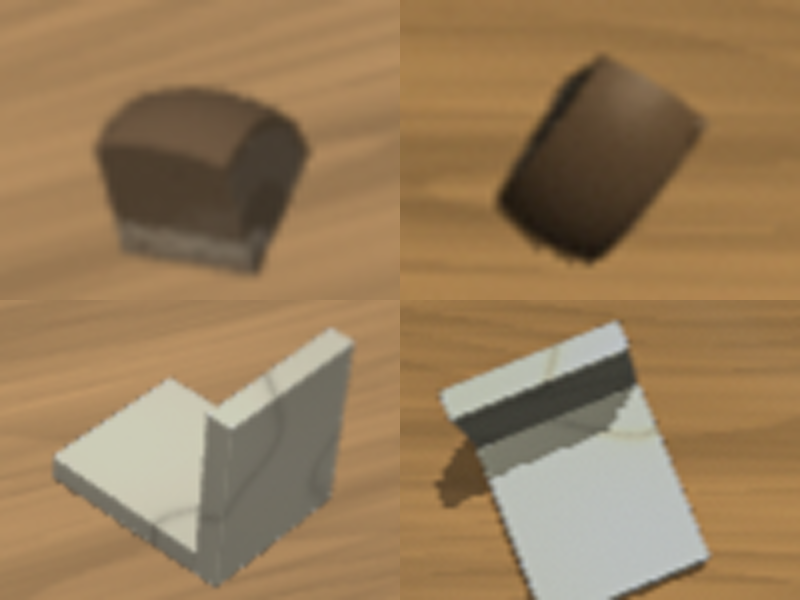

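The crop confirms it: a brown quarter stone. Its flat upright face looks to image lower left in the scene view and upper right in the top view, and the skin falls away to lower left in the top view. The bookend is empty, with its slab to the upper left of its foot in the top view.

Run:
```python
from h import *
s=grab('scene');t=grab('top')
def mm(f,roi,bright):
    x,y,w,h=roi;im=f['img'][y:y+h,x:x+w].astype(int)
    sat=im.max(2)-im.min(2)
    m=(sat<45)&(im.max(2)>bright) if bright else (cv2.GaussianBlur(im.astype(np.float32),(3,3),0).max(2)<118)
    m=m.astype(np.uint8)
    n,l,st,_=cv2.connectedComponentsWithStats(m);k=1+st[1:,4].argmax()
    c=cv2.findContours((l==k).astype(np.uint8),0,2)[0][0]+[x,y]
    return c[:,0]
for n,f,roi,br in[('st_s',s,(145,230,50,45),0),('st_t',t,(362,198,48,45),0),('bk_s',s,(275,160,90,75),70),('bk_t',t,(192,185,85,85),60)]:
    h=cv2.convexHull(mm(f,roi,br)); print(n,cv2.approxPolyDP(h,1.5,True)[:,0].tolist())
print('stone sawn edge z0 (scene)',onz(s,[(159,264.5),(180,267.5)],0).round(1).tolist())
print('stone ridge z60 (top)',onz(t,[(385,206.6),(400.5,216.75)],60).round(1).tolist())
print('bk slab top z140 top',onz(t,[(200,208.75),(245,190),(247.5,197),(204.5,214.5)],140).round(1).tolist())
print('bk foot z22 top',onz(t,[(267,248.75),(228,264.5)],22).round(1).tolist())
```

```text
st_s [[186, 247], [179, 267], [160, 263], [156, 248], [161, 242], [175, 241]]
st_t [[385, 207], [397, 214], [399, 219], [391, 230], [382, 237], [373, 233], [369, 227], [379, 210]]
bk_s [[357, 170], [352, 209], [324, 231], [283, 203], [284, 198], [311, 180], [351, 167]]
bk_t [[244, 190], [267, 248], [260, 253], [226, 266], [200, 208]]
stone sawn edge z0 (scene) [[560.0, -259.6, 0.0], [587.8, -213.1, 0.0]]
stone ridge z60 (top) [[583.5, -213.1, 60.0], [556.3, -254.3, 60.0]]
bk slab top z140 top [[556.2, 270.1, 140.0], [605.5, 159.7, 140.0], [587.7, 153.0, 140.0], [541.9, 258.4, 140.0]]
bk foot z22 top [[469.3, 103.7, 22.0], [425.4, 208.2, 22.0]]
```

```bash
cat >> h.py <<'E'
from scipy.spatial.transform import Rotation as Ro
def fr(head,tilt):
    "tool pointing down, leaning so that z looks toward heading; y along +-left of heading"
    a,t=np.radians([head,tilt]);X=np.array([np.cos(a),np.sin(a),0]);Y=np.array([-X[1],X[0],0]);Z=np.array([0,0,1.])
    z=-np.cos(t)*Z+np.sin(t)*X
    return X,Y,Z,z
def go(P,head,tilt,reach=6,o=None):
    "P = point (mm) that should lie `reach` ahead of TCP"
    o=o or get_obs();X,Y,Z,z=fr(head,tilt);R0=Ro.from_rotvec(o['tool_rot'])
    best=None
    for y in(Y,-Y):
        R=Ro.from_matrix(np.c_[np.cross(y,z),y,z]);d=(R0.inv()*R)
        if best is None or d.magnitude()<best.magnitude():best=d
    s=R0.inv().apply(np.array(P)-reach*z-o['tcp_pos'])/10
    print('shift cm',s.round(2),'turn',np.degrees(best.as_rotvec()).round(1))
CX,CH=np.array([564.5,207.4,22]),23.6
SX,SH=np.array([572,-235,0.]),-32.2
E
python3 - <<'E'
from h import *
X,Y,Z,z=fr(SH,25)
g=SX-35*X+36*Z
print(g,z); go(g-110*z,SH,25)
E
```

```text
[ 542.38323919 -216.34933034   36.        ] [ 0.35761668 -0.22520325 -0.90630779]
shift cm [ 36.17 -17.94   5.88] turn [-12.9  22.8  58. ]
```

```bash
python3 -m jog '[36.2,-17.9,5.9,-12.9,22.8,58,0, 36.2,-17.9,5.9,-12.9,22.8,58,0, 36.2,-17.9,5.9,-12.9,22.8,58,0, 36.2,-17.9,5.9,-12.9,22.8,58,0, 36.2,-17.9,5.9,-12.9,22.8,58,0, 36.2,-17.9,5.9,-12.9,22.8,58,0, 36.2,-17.9,5.9,-12.9,22.8,58,0, 36.2,-17.9,5.9,-12.9,22.8,58,0, 36.2,-17.9,5.9,-12.9,22.8,58,0, 36.2,-17.9,5.9,-12.9,22.8,58,0, 36.2,-17.9,5.9,-12.9,22.8,58,0, 36.2,-17.9,5.9,-12.9,22.8,58,0]' 30
python3 - <<'E'
from h import *
X,Y,Z,z=fr(SH,25)
g=SX-35*X+36*Z
go(g,SH,25); grab('scene','s2.png')
E
```

```text
t: 1.45
tcp_pos: [501.5, -190.0, 140.9]
tool_rot: [2.84, -0.817, 0.63]
ft_force: [-0.2, -0.4, -0.5]
width: 91.1
grasp_force: 0.0
shift cm [-0.03  0.06 10.96] turn [-0.  -0.   0.1]
```

View pics/s2.png

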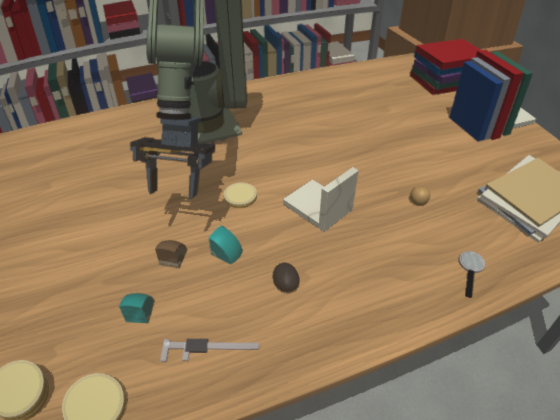

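The open hand hangs behind and above the stone, with the fingers at (152,180) and (194,185) straddling the line to the stone at (171,252). The turquoise stone at (225,245) is clear. Going down along the tool axis and closing.

```bash
python3 -m jog '[0,0,4,0,0,0,0, 0,0,7,0,0,0,0, 0,0,9,0,0,0,0, 0,0,10,0,0,0,0, 0,0,11,0,0,0,0, 0,0,11,0,0,0,0, 0,0,11,0,0,0,0.6, 0,0,11,0,0,0,0.6, 0,0,11,0,0,0,0.6, 0,0,11,0,0,0,0.6, 0,0,11,0,0,0,0.6, 0,0,11,0,0,0,0.6]' 30
python3 - <<'E'
from h import *
print(SX); o=get_obs();print(o['ft_force'].round(1)); X,Y,Z,z=fr(SH,25);print((o['tcp_pos']+6*z).round(1))
E
```

```text
t: 2.7
tcp_pos: [541.0, -215.6, 41.7]
tool_rot: [2.838, -0.82, 0.632]
ft_force: [-0.7, 0.4, 0.1]
width: 46.2
grasp_force: 0.0
[ 572. -235.    0.]
[-0.7  0.4  0.1]
[ 543.1 -216.9   36.3]
```

```bash
python3 -m jog '[0,0,0,0,0,0,1,0,0,0,0,0,0,1,0,0,0,0,0,0,1]' 30
python3 - <<'E'
from h import *
s=grab('scene')['img'];t=grab('top')['img']
o=np.hstack([cv2.resize(s[200:290,110:230],(400,300),interpolation=2),cv2.resize(t[180:270,320:440],(400,300),interpolation=2)])
cv2.imwrite('pics/c2.png',o[:,:,::-1])
E
```

```text
t: 3.0
tcp_pos: [540.9, -215.6, 41.5]
tool_rot: [2.838, -0.82, 0.631]
ft_force: [-0.6, 0.7, 0.4]
width: 22.4
grasp_force: 0.0
```

View pics/c2.png

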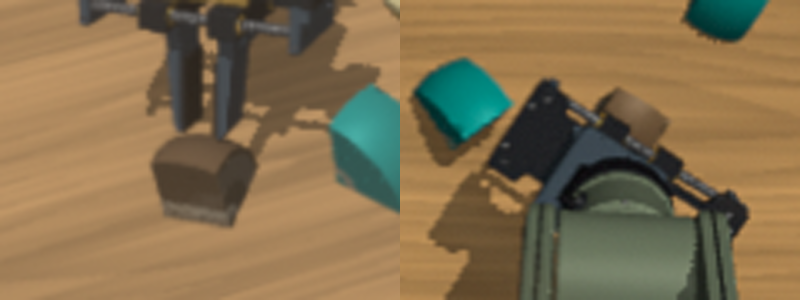

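The jaws closed to 22 mm on nothing. In the crop the fingers stand behind or above the stone (tips at about (176,241) in the full picture). I compare where the tips should project.

Run:
```python
from h import *
o=get_obs();s=grab('scene');t=grab('top');R=Ro.from_rotvec(o['tool_rot']).as_matrix()
print(R.round(2))
T=o['tcp_pos'];w=o['width']/2
pts=[T+25*R[:,2]+y*R[:,1]+x*R[:,0] for y in(-w-6,w+6) for x in (-16,16)]
print(np.round(pts,0).tolist(),proj(s,pts).round(0).tolist(),proj(t,pts).round(0).tolist())
X,Y,Z,z=fr(SH,25)
print('stone ridge/edge',proj(s,[SX+Y*25,SX-Y*25,SX+60*Z+25*Y,SX+60*Z-25*Y]).round(0).tolist())
print('tips s2',proj(s,[np.array([501.5,-190,140.9])+25*z+y*Y for y in(-52,52)]).round(0).tolist())
```

```text
[[ 0.77 -0.53  0.36]
 [-0.48 -0.85 -0.23]
 [ 0.42  0.   -0.91]]
[[545.0, -202.0, 12.0], [569.0, -218.0, 26.0], [531.0, -225.0, 12.0], [555.0, -240.0, 26.0]] [[180.0, 250.0], [175.0, 256.0], [170.0, 249.0], [164.0, 254.0]] [[377.0, 223.0], [384.0, 214.0], [385.0, 228.0], [392.0, 219.0]]
stone ridge/edge [[179.0, 267.0], [160.0, 264.0], [175.0, 251.0], [155.0, 247.0]]
tips s2 [[152.0, 207.0], [193.0, 213.0]]
```

Run:
```python
from h import *
s=grab('scene');t=grab('top')
T=np.array([258.5,-513.1,199.4]);R=Ro.from_rotvec([-3.0549,-.7262,.0006]).as_matrix()
for d in(25,0,-20):
    p=[T+d*R[:,2]+y*R[:,1] for y in(-52,52)];print(d,proj(s,p).round(0).tolist(),proj(t,p).round(0).tolist())
s1=cv2.imread('pics/s1.png');t1=cv2.imread('pics/t1.png');s2=cv2.imread('pics/s2.png')
o=np.hstack([cv2.resize(s1[80:170,0:90],(266,266),interpolation=2),cv2.resize(t1[310:400,470:560],(266,266),interpolation=2),cv2.resize(s2[125:215,125:215],(266,266),interpolation=2)])
cv2.imwrite('pics/c3.png',o)
```

```text
25 [[49.0, 153.0], [13.0, 172.0]] [[509.0, 346.0], [546.0, 325.0]]
0 [[46.0, 145.0], [9.0, 165.0]] [[515.0, 347.0], [553.0, 326.0]]
-20 [[43.0, 139.0], [6.0, 158.0]] [[520.0, 349.0], [558.0, 327.0]]
```

View pics/c3.png

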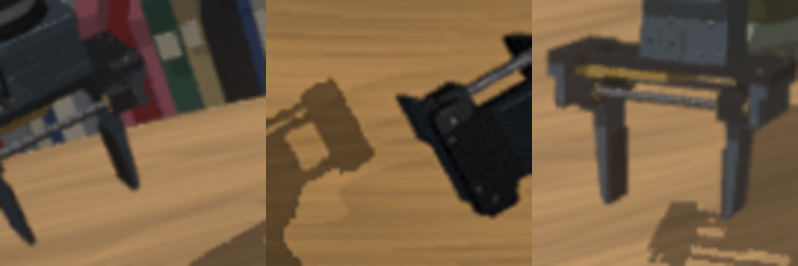

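Tips appear at about (45.7,143.6) and (10.8,161.9) at the start, and (151,194) and (192,198) in s2. That is 9 to 14 px above where they should project, so the tool is not where it is reported. I retract, lean the hand so that both cameras see the tips, and triangulate.

```bash
python3 -m jog '[0,0,-5,0,0,0,0.6, 0,0,-10,0,0,0,0.5, 0,0,-12,0,8,0,0.4, 0,0,-12,0,16,0,0.4, 0,0,-12,0,24,0,0.4, 0,0,-12,0,32,0,0.4, 0,0,-12,0,40,0,0.4, 0,0,-12,0,40,0,0.4, 0,0,-12,0,40,0,0.4]'
python3 - <<'E'
from h import *
s=grab('scene');t=grab('top');o=get_obs();R=Ro.from_rotvec(o['tool_rot']).as_matrix();w=o['width']/2
p=[o['tcp_pos']+25*R[:,2]+y*R[:,1] for y in(-w-6,w+6)]
ps,pt=proj(s,p),proj(t,p);print(ps.round(0).tolist(),pt.round(0).tolist(),R.round(2).tolist(),o['tcp_pos'],w)
C=lambda f,c:(cv2.resize(f['img'][c[1]-50:c[1]+50,c[0]-66:c[0]+66],(400,303),interpolation=2),print(c))[0]
cs=ps.mean(0).astype(int);ct=pt.mean(0).astype(int)
cv2.imwrite('pics/c4.png',np.hstack([C(s,cs),C(t,ct)])[:,:,::-1])
E
```

```text
t: 4.2
tcp_pos: [460.8, -217.1, 265.6]
tool_rot: [2.538, -0.676, 1.316]
ft_force: [0.6, -0.5, 0.0]
width: 54.2
grasp_force: 0.0
[[160.0, 161.0], [132.0, 159.0]] [[402.0, 230.0], [428.0, 245.0]] [[0.5, -0.48, 0.72], [-0.3, -0.87, -0.38], [0.81, -0.03, -0.58]] [ 460.51589424 -217.1008671   266.5099899 ] 27.30486065457092
[145 160]
[414 237]
```

View pics/c4.png

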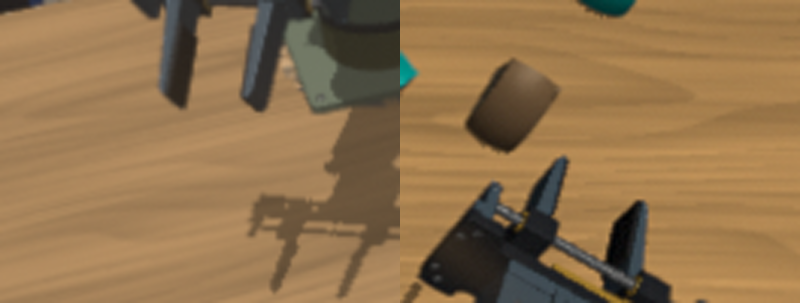

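Tips seen: scene (140,145) and (165.5,146); top (428,254) and (402,239). The stone is undisturbed. Triangulating.

Run:
```python
from h import *
s=grab('scene');t=grab('top');o=get_obs();R=Ro.from_rotvec(o['tool_rot']).as_matrix()
def tri(a,b):
    c1,d1=ray(s,[a]);c2,d2=ray(t,[b]);d1=d1[0]/np.linalg.norm(d1);d2=d2[0]/np.linalg.norm(d2)
    k=np.linalg.lstsq(np.c_[d1,-d2],c2-c1,rcond=None)[0];p,q=c1+k[0]*d1,c2+k[1]*d2
    return (p+q)/2,np.linalg.norm(p-q)
for a,b in[((165.5,146.3),(401.8,239.1)),((140,145.3),(427.9,254))]:
    p,e=tri(a,b);print(p.round(1),'gap',e.round(1),'in tool',(R.T@(p-o['tcp_pos'])).round(1))
print('stone check',*[tri(a,b) for a,b in [((175,251),(385,207))]])
print(o['tcp_pos'],o['joints'].round(3),o['qvel'].round(3),np.degrees(Ro.from_rotvec(o['tool_rot']).as_rotvec()))
```

```text
[ 473.  -184.2  274.5] gap 13.1 in tool [  4.  -34.6  -9.6]
[ 441.8 -238.6  272.4] gap 17.0 in tool [  3.2  28.1 -10.3]
stone check (array([ 583.04771353, -214.42799446,   56.17012391]), np.float64(0.7558627848557644))
[ 461.17832026 -216.96730775  264.60746667] [-0.435 -0.179  2.343 -0.922  0.05   2.557] [ 0.004  0.026  0.    -0.    -0.001 -0.   ] [145.52780475 -38.76264128  75.30035121]
```

Run:
```python
from h import *
s=grab('scene');t=grab('top');o=get_obs();R=Ro.from_rotvec(o['tool_rot']).as_matrix();w=o['width']/2
print('seen s (165.5,146.3) t (401.8,239.1)')
for x in(-16,0,16):
  for r in(25,10,-5,-20):
    p=o['tcp_pos']+R@[x,-w-3,r];print(x,r,proj(s,p).round(0)[0],proj(t,p).round(0)[0])
m=t['img'];
```

```text
seen s (165.5,146.3) t (401.8,239.1)
-16 25 [162. 164.] [398. 235.]
-16 10 [163. 157.] [397. 239.]
-16 -5 [164. 151.] [396. 243.]
-16 -20 [165. 145.] [395. 248.]
0 25 [159. 162.] [402. 230.]
0 10 [160. 155.] [401. 235.]
0 -5 [161. 149.] [400. 239.]
0 -20 [162. 142.] [399. 244.]
16 25 [156. 160.] [406. 226.]
16 10 [157. 153.] [405. 230.]
16 -5 [158. 146.] [404. 235.]
16 -20 [159. 140.] [402. 239.]
```

The tips stand some 30 to 35 mm short of the stated reach in both views, at about TCP −8 mm. This also explains why the jaws closed just over the skin. I use a tip reach of −8 (grasp point −27) and return above the stone.

Run:
```python
from h import *
X,Y,Z,z=fr(SH,25)
g=SX-35*X+36*Z
go(g-90*z,SH,25,-27)
```

```text
shift cm [-11.36  -3.61  13.62] turn [ -3.4 -29.1   1.4]
```

```bash
python3 -m jog '[-11.4,-3.6,13.6,-3.4,-29.1,1.4,0,-11.4,-3.6,13.6,-3.4,-29.1,1.4,0,-11.4,-3.6,13.6,-3.4,-29.1,1.4,0,-11.4,-3.6,13.6,-3.4,-29.1,1.4,0,-11.4,-3.6,13.6,-3.4,-29.1,1.4,0,-11.4,-3.6,13.6,-3.4,-29.1,1.4,0,-11.4,-3.6,13.6,-3.4,-29.1,1.4,0,-11.4,-3.6,13.6,-3.4,-29.1,1.4,0]' 30
python3 - <<'E'
from h import *
X,Y,Z,z=fr(SH,25)
g=SX-35*X+36*Z
go(g,SH,25,-27);o=get_obs();print(o['joints'].round(2))
s=grab('scene')
R=Ro.from_rotvec(o['tool_rot']).as_matrix()
for r in(25,-8,-20):print(r,proj(s,[o['tcp_pos']+R@[x,y,r] for x,y in((-10,52),(-10,-52),(10,52),(10,-52))]).round(0).tolist())
c=s['img'][140:260,100:240];cv2.imwrite('pics/c5.png',cv2.resize(c,(560,480),interpolation=2)[:,:,::-1])
E
```

```text
t: 5.3
tcp_pos: [518.9, -202.2, 95.3]
tool_rot: [2.837, -0.818, 0.636]
ft_force: [-0.2, -0.6, 0.0]
width: 91.5
grasp_force: 0.0
shift cm [-0.06 -0.06  9.23] turn [-0.  -0.3  0. ]
[-0.33  0.22  2.12 -0.26  0.39  2.02]
25 [[154.0, 225.0], [194.0, 231.0], [150.0, 228.0], [191.0, 234.0]]
-8 [[153.0, 212.0], [194.0, 218.0], [150.0, 215.0], [191.0, 221.0]]
-20 [[153.0, 208.0], [194.0, 213.0], [150.0, 210.0], [191.0, 216.0]]
```

View pics/c5.png

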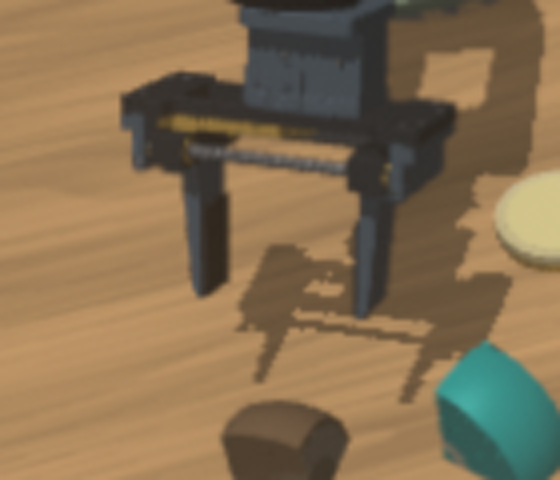

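Tips at (150,214) and (191,219) fit a tip reach of about −10, and the heading is right. Descending.

```bash
python3 -m jog '[-0.1,0,4,0,0,0,0, -0.1,0,7,0,0,0,0, -0.1,0,8.5,0,0,0,0, -0.1,0,9.3,0,0,0,0, -0.1,0,9.3,0,0,0,0, -0.1,0,9.3,0,0,0,0.5, -0.1,0,9.3,0,0,0,0.6, -0.1,0,9.3,0,0,0,0.6,-0.1,0,9.3,0,0,0,0.6, -0.1,0,9.3,0,0,0,0.6, -0.1,0,9.3,0,0,0,0.6, -0.1,0,9.3,0,0,0,0.6]' 30
```

```text
t: 6.55
tcp_pos: [552.2, -222.9, 9.4]
tool_rot: [2.838, -0.818, 0.633]
ft_force: [-1.8, 0.8, 4.0]
width: 49.6
grasp_force: 30.0
```

```bash
python3 -m jog '[0.8,0,-1.8,0,0,0,0.6, 2.1,0,-4.5,0,0,0,0.6, 4.2,0,-9.1,0,0,0,0.6, 5.9,0,-12.7,0,0,0,0.6, 5.9,0,-12.7,0,0,0,0.6,5.9,0,-12.7,0,0,0,0.6]' 40
python3 - <<'E'
from h import *
s=grab('scene');t=grab('top');o=get_obs();print(o['ft_force'],o['width'],o['grasp_force'])
X,Y,Z,z=fr(SH,25)
# stone edge in tool frame, expected from pickup: tcp at grip [552.2,-222.9,9.4]
R=Ro.from_rotvec([2.838,-.818,.633]).as_matrix();e=R.T@(SX-np.array([552.2,-222.9,9.4]));print('edge in tool',e.round(1))
R1=Ro.from_rotvec(o['tool_rot']).as_matrix();E=o['tcp_pos']+R1@e
print('edge now',E,proj(s,[E+25*Y,E-25*Y,E+60*Z+25*Y,E+60*Z-25*Y]).round(0).tolist())
cv2.imwrite('pics/c6.png',np.hstack([cv2.resize(s['img'][165:265,110:230],(400,333),interpolation=2),cv2.resize(t['img'][180:280,330:450],(400,333),interpolation=2)])[:,:,::-1])
go(CX-50*fr(CH,25)[0]+80*Z+0,CH,25,0)
E
```

```text
t: 7.15
tcp_pos: [550.7, -222.2, 148.6]
tool_rot: [2.839, -0.819, 0.629]
ft_force: [-0.9, 0.2, -3.0]
width: 49.9
grasp_force: 40.0
[ 0.16564673 -1.10387972 -4.62283127] 49.797851617028854 39.95341122150421
edge in tool [17.  -0.3 18.4]
edge now [ 569.20487484 -233.87393787  136.52032702] [[170.0, 227.0], [149.0, 224.0], [165.0, 207.0], [143.0, 204.0]]
shift cm [-23.98 -33.    -6.26] turn [ 23.5   0.3 -50.6]
```

View pics/c6.png

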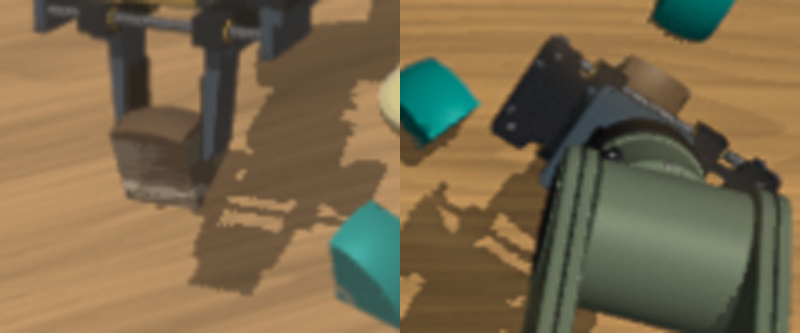

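The stone is held square, its lower edge at (149,225)–(168.5,226.5) as predicted. Next I carry it to above the open foot.

```bash
cat >> h.py <<'E'
EDGE=np.array([17.,-.3,18.4])
def edge(o=None):
    o=o or get_obs();X,Y,Z,z=fr(CH,0);v=o['tcp_pos']+Ro.from_rotvec(o['tool_rot']).apply(EDGE)-CX
    return np.array([v@X,v@Y,v@Z])
def goe(dx,dy,dz,tilt=25,head=None):
    "edge to corner frame offset (mm)"
    o=get_obs();X,Y,Z,z=fr(CH,tilt);Xh,Yh,_,zh=fr(CH if head is None else head,tilt);R0=Ro.from_rotvec(o['tool_rot'])
    R=min((Ro.from_matrix(np.c_[np.cross(y,zh),y,zh]) for y in(Yh,-Yh)),key=lambda R:(R0.inv()*R).magnitude())
    T=CX+dx*X+dy*Y+dz*Z-R.apply(EDGE)
    print('shift cm',(R0.inv().apply(T-o['tcp_pos'])/10).round(2),'turn',np.degrees((R0.inv()*R).as_rotvec()).round(1))
E
python3 - <<'E'
from h import *
goe(-60,0,60)
E
```

```text
shift cm [-26.09 -30.24  -6.07] turn [ 23.5   0.3 -50.6]
```

```bash
python3 -m jog '[-2.6,-3,-0.6,2.3,0,-5,0.6, -6.5,-7.5,-1.5,5.9,0.1,-12.6,0.6, -9.4,-10.9,-2.2,8.5,0.1,-18.2,0.6, -12.3,-14.2,-2.8,11,0.1,-23.8,0.6, -15.2,-17.6,-3.5,13.7,0.2,-29.5,0.6, -18.1,-21,-4.2,16.3,0.2,-35.1,0.6, -21,-24.3,-4.9,18.9,0.2,-40.7,0.6, -23.9,-27.6,-5.6,21.5,0.3,-46.3,0.6, -25.4,-29.4,-5.9,22.9,0.3,-49.3,0.6, -26.1,-30.2,-6.1,23.5,0.3,-50.6,0.6, -26.1,-30.2,-6.1,23.5,0.3,-50.6,0.6, -26.1,-30.2,-6.1,23.5,0.3,-50.6,0.6]' 40
python3 - <<'E'
from h import *
o=get_obs();print(edge(),o['ft_force'],o['joints'].round(2))
s=grab('scene');t=grab('top')
X,Y,Z,_=fr(CH,0);v=edge();E=CX+v[0]*X+v[1]*Y+v[2]*Z
print(proj(s,[E+25*Y,E-25*Y]).round(0).tolist(),'foot front',proj(s,[CX-130*X+60*Y,CX-130*X-60*Y,CX,CX+20*X+118*Z+60*Y,CX+20*X+118*Z-60*Y,CX+20*X-22*Z+60*Y,CX+20*X-22*Z-60*Y]).round(0).tolist())
cv2.imwrite('pics/c7.png',np.hstack([cv2.resize(s['img'][130:240,260:380],(400,366),interpolation=2),cv2.resize(t['img'][170:280,190:310],(400,366),interpolation=2)])[:,:,::-1])
goe(-25,0,12)
E
```

```text
t: 8.45
tcp_pos: [490.1, 172.0, 92.7]
tool_rot: [-2.924, -0.612, -0.654]
ft_force: [-0.2, -0.8, -3.0]
width: 49.3
grasp_force: 40.0
[-59.11709161  -2.45386561  61.24160496] [-0.2110623  -0.75407613 -2.97782592] [0.28 0.16 2.2  0.15 0.34 1.31]
[[323.0, 179.0], [310.0, 188.0]] foot front [[311.0, 178.0], [282.0, 198.0], [333.0, 211.0], [358.0, 169.0], [327.0, 191.0], [352.0, 209.0], [323.0, 232.0]]
shift cm [ 0.94 -0.32  5.95] turn [ 0.3 -0.2  0.1]
```

View pics/c7.png

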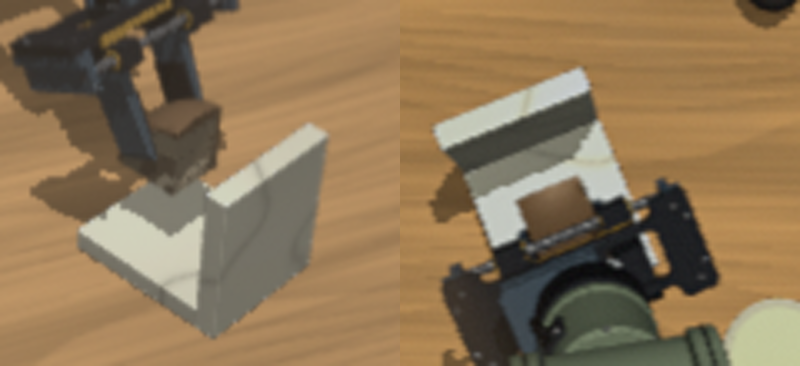

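The stone hangs above the foot, midway and parallel to the slab (top crop). The slab corners at (358,168) and (325,192) agree with the model. Moving closer.

```bash
python3 -m jog '[0.3,-0.1,2,0,0,0,0.6, 0.6,-0.2,4,0,0,0,0.6, 0.8,-0.3,5.4,0,0,0,0.6, 0.9,-0.3,6,0,0,0,0.6, 0.9,-0.3,6,0,0,0,0.6]' 40
python3 -m jog '[-0.1,0,0.25,0,0,0,0.6,-0.2,0,0.5,0,0,0,0.6,-0.3,0,0.7,0,0,0,0.6,-0.3,0,0.7,0,0,0,0.6]' 40
python3 -c "
from h import *
print(edge(),get_obs()['ft_force'])"
```

```text
t: 9.05
tcp_pos: [520.6, 188.1, 42.6]
tool_rot: [-2.923, -0.611, -0.655]
ft_force: [-0.2, 0.4, -3.5]
width: 49.4
grasp_force: 40.0
t: 9.45
tcp_pos: [520.3, 188.6, 35.5]
tool_rot: [-2.922, -0.613, -0.656]
ft_force: [-0.0, 0.1, -3.9]
width: 49.7
grasp_force: 40.0
[-24.76620802   0.71835587   4.06670257] [-0.01229174  0.07773495 -3.89456109]
```

Now down in 1–2 mm steps.

```bash
python3 -m jog '[-0.08,0,0.18,0,0,0,0.6,-0.08,0,0.18,0,0,0,0.6]' 40
python3 -m jog '[-0.04,0,0.09,0,0,0,0.6,-0.08,0,0.18,0,0,0,0.6,-0.08,0,0.18,0,0,0,0.6]' 40
python3 -c "
from h import *
print(edge(),get_obs()['ft_force'])"
```

```text
t: 9.65
tcp_pos: [520.6, 188.7, 33.5]
tool_rot: [-2.922, -0.613, -0.657]
ft_force: [0.2, -0.9, -3.6]
width: 49.8
grasp_force: 40.0
t: 9.95
tcp_pos: [520.9, 188.8, 31.6]
tool_rot: [-2.922, -0.613, -0.657]
ft_force: [0.9, -0.8, -3.8]
width: 49.6
grasp_force: 40.0
[-24.17330428   0.6802672    0.24793919] [ 0.85384867 -0.82819959 -3.80524521]
```

```bash
python3 -m jog '[-0.04,0,0.09,0,0,0,0.6,-0.04,0,0.09,0,0,0,0.6]' 40
python3 -m jog '[-0.04,0,0.09,0,0,0,0.6,-0.04,0,0.09,0,0,0,0.6]' 40
python3 -c "
from h import *
print(edge(),get_obs()['ft_force'])"
```

```text
t: 10.15
tcp_pos: [521.5, 189.0, 31.6]
tool_rot: [-2.921, -0.613, -0.66]
ft_force: [-1.6, 0.2, 3.6]
width: 49.7
grasp_force: 40.0
t: 10.35
tcp_pos: [522.2, 189.3, 31.5]
tool_rot: [-2.92, -0.612, -0.663]
ft_force: [-4.0, -0.4, 9.4]
width: 49.4
grasp_force: 40.0
[-22.71405806   0.54881253   0.2454452 ] [-3.96378715 -0.41795776  9.41787769]
```

On the foot (about 13 N). I ease off 0.6 mm and slide towards the slab.

```bash
python3 -m jog '[0.03,0,-0.06,0,0,0,0.6,0.21,0,0.03,0,0,0,0.6,0.39,0,0.11,0,0,0,0.6,0.57,0,0.2,0,0,0,0.6,0.76,0,0.28,0,0,0,0.6,0.94,0,0.36,0,0,0,0.6,1.12,0,0.45,0,0,0,0.6,1.3,0,0.53,0,0,0,0.6,1.39,0,0.57,0,0,0,0.6,1.39,0,0.57,0,0,0,0.6]' 40
python3 -c "
from h import *
print(edge(),get_obs()['ft_force'])"
```

```text
t: 11.35
tcp_pos: [535.5, 195.1, 31.5]
tool_rot: [-2.921, -0.613, -0.661]
ft_force: [-2.4, -0.4, 6.1]
width: 49.7
grasp_force: 40.0
[-8.21401767  0.54603976  0.1974174 ] [-2.41738816 -0.35848894  6.08758888]
```

```bash
python3 -m jog '[0.14,0,0.06,0,0,0,0.6,0.27,0,0.13,0,0,0,0.6,0.36,0,0.17,0,0,0,0.6,0.36,0,0.17,0,0,0,0.6]' 40
python3 -m jog '[0.09,0,0.04,0,0,0,0.6,0.18,0,0.08,0,0,0,0.6,0.18,0,0.08,0,0,0,0.6]' 40
python3 -c "
from h import *
print(edge(),get_obs()['ft_force'])"
```

```text
t: 11.75
tcp_pos: [539.1, 196.7, 31.5]
tool_rot: [-2.921, -0.613, -0.661]
ft_force: [-1.8, -0.6, 7.2]
width: 49.8
grasp_force: 40.0
t: 12.05
tcp_pos: [540.8, 197.4, 31.5]
tool_rot: [-2.921, -0.613, -0.66]
ft_force: [-1.9, -0.8, 6.0]
width: 49.8
grasp_force: 40.0
[-2.42934163  0.55660598  0.1747876 ] [-1.9449013  -0.77210497  5.99170342]
```

```bash
python3 -m jog '[0.09,0,0.04,0,0,0,0.6,0.18,0,0.08,0,0,0,0.6,0.18,0,0.08,0,0,0,0.6]' 40
python3 -m jog '[0.09,0,0.04,0,0,0,0.6,0.18,0,0.08,0,0,0,0.6,0.18,0,0.08,0,0,0,0.6]' 40
python3 -c "
from h import *
print(edge(),get_obs()['ft_force'])"
```

```text
t: 12.35
tcp_pos: [541.1, 197.5, 31.4]
tool_rot: [-2.922, -0.613, -0.657]
ft_force: [-9.3, -6.1, 14.7]
width: 49.7
grasp_force: 40.0
t: 12.65
tcp_pos: [541.2, 197.6, 31.3]
tool_rot: [-2.923, -0.611, -0.653]
ft_force: [-16.2, -10.0, 22.5]
width: 49.7
grasp_force: 40.0
[-2.11430938  0.56139004 -0.13126928] [-16.15881119  -9.99673586  22.53397461]
```

The slab has stopped the stone (about 18 N back, 26 N down) and the TCP is steady, so the bookend is not moving. To let the stone settle flat and square, I unload, open briefly, regrip and then press again.

```bash
python3 -c "
from h import *
o=get_obs();R=Ro.from_rotvec(o['tool_rot']).as_matrix();print(R.round(3).tolist(),np.degrees(np.arctan2(R[1,2],R[0,2])),np.degrees(np.arctan2(-R[0,1],R[1,1])),o['ft_torque'])"
python3 -m jog '[-0.05,0,-0.25,0,0,0,0.6,-0.1,0,-0.45,0,0,0,0.6,-0.1,0,-0.45,0,0,0,0.6]' 40
python3 -c "
from h import *
o=get_obs();print(edge(),o['ft_force'],o['ft_torque'])"
```

```text
[[0.829, 0.4, 0.391], [0.364, -0.917, 0.166], [0.425, 0.004, -0.905]] 23.021220506724248 -156.43877090713607 [-0.88991885  1.12682377 -0.52064428]
t: 12.95
tcp_pos: [540.8, 197.6, 33.8]
tool_rot: [-2.923, -0.613, -0.656]
ft_force: [-0.1, -0.1, -2.8]
width: 49.5
grasp_force: 40.0
[-2.44567607  0.74756871  2.39180139] [-0.09645623 -0.05642166 -2.82545697] [-0.24832241  0.52478634  0.01976638]
```

Under load Mz showed −0.5 N m, so the slab touched the −y end of the face first: the stone is yawed slightly too far left. I turn −1.5° about vertical, lower, open to let it settle, and regrip.

```bash
python3 -m jog '[-0.1,0,-0.04,-0.64,0,1.36,0.6,-0.2,0,0.15,-0.64,0,1.36,0.6,-0.2,0,0.18,-0.64,0,1.36,0.6,-0.2,0,0.18,-0.64,0,1.36,0.45,-0.2,0,0.18,-0.64,0,1.36,0.4,-0.2,0,0.18,-0.64,0,1.36,0.4,-0.2,0,0.18,-0.64,0,1.36,0.6,-0.2,0,0.18,-0.64,0,1.36,0.6,-0.2,0,0.18,-0.64,0,1.36,0.6,-0.2,0,0.18,-0.64,0,1.36,0.6]' 40
python3 -c "
from h import *
o=get_obs();print(edge(),o['ft_force'],o['ft_torque'],o['width'])"
python3 -m jog '[0.14,0,0.11,0,0,0,0.6,0.28,0,0.22,0,0,0,0.6,0.37,0,0.3,0,0,0,0.6,0.37,0,0.3,0,0,0,0.6]' 40
python3 -c "
from h import *
o=get_obs();print(edge(),o['ft_force'],o['ft_torque'])"
```

```text
t: 13.95
tcp_pos: [540.8, 197.3, 32.2]
tool_rot: [-2.934, -0.575, -0.662]
ft_force: [0.7, 0.7, 1.1]
width: 50.0
grasp_force: 40.0
[-2.53708665 -0.06708062  0.8835817 ] [0.66898949 0.74771859 1.08078552] [0.00108874 0.04623594 0.03080307] 50.008773843224546
t: 14.35
tcp_pos: [541.4, 197.7, 32.0]
tool_rot: [-2.936, -0.576, -0.656]
ft_force: [-18.5, -12.5, 29.0]
width: 49.5
grasp_force: 40.0
[-1.84117598 -0.01939814  0.50535278] [-18.52704304 -12.51827574  29.04975296] [-0.7487829   1.10579551 -0.21397356]
```

Mz fell to −0.2, so the resultant is about 7 mm off mid-width, well inside the face, and the stone is flush. I check by numbers that the bookend has not moved and that the push holds steady.

```bash
python3 -m jog '[0,0,0,0,0,0,0.6,0,0,0,0,0,0,0.6,0,0,0,0,0,0,0.6,0,0,0,0,0,0,0.6,0,0,0,0,0,0,0.6]' 40
python3 - <<'E'
from h import *
o=get_obs();print(edge(),o['ft_force'].round(1),o['ft_torque'].round(2))
s=grab('scene');t=grab('top')
im0=cv2.imread('pics/t1.png')[:,:,::-1];i0=cv2.imread('pics/s1.png')[:,:,::-1]
# bookend shift: phase correlation on the slab strips that stay visible
g=lambda a:cv2.cvtColor(np.ascontiguousarray(a),cv2.COLOR_RGB2GRAY)
for nm,a,b,(x,y,w,h) in[('top slab',im0,t['img'],(196,186,56,20)),('scene slab',i0,s['img'],(318,165,45,70))]:
    r=cv2.matchTemplate(cv2.resize(g(b)[y-6:y+h+6,x-6:x+w+6],None,fx=4,fy=4,interpolation=2),cv2.resize(g(a)[y:y+h,x:x+w],None,fx=4,fy=4,interpolation=2),5)
    _,v,_,l=cv2.minMaxLoc(r);print(nm,'shift px',(np.array(l)-24)/4,'score',round(v,2))
# stone skin (brown) in top view: column/row extent and heading
im=t['img'].astype(int);x0,y0=195,185
m=((im[...,0]-im[...,2]>15)&(im[...,0]<135))[y0:265,x0:275].astype(np.uint8)
n,l,st,c=cv2.connectedComponentsWithStats(m)
for k in range(1,n):
    if st[k,4]>25:
        r=cv2.minAreaRect(cv2.findContours((l==k).astype(np.uint8),0,2)[0][0]);print(st[k],c[k]+[x0,y0],r[1],r[2])
X,Y,Z,_=fr(CH,0);print('expected ridge',proj(t,[CX+60*Z+25*Y,CX+60*Z-25*Y,CX-46*X+46*Z]).round(1).tolist())
E
```

```text
t: 14.85
tcp_pos: [541.4, 197.7, 31.9]
tool_rot: [-2.936, -0.576, -0.656]
ft_force: [-18.0, -11.1, 29.3]
width: 49.6
grasp_force: 40.0
[-1.86592971 -0.02703417  0.49073329] [-18.  -11.1  29.3] [-0.78  1.13 -0.21]
top slab shift px [0. 0.] score 1.0
scene slab shift px [0.75 0.  ] score 0.46
[  3  22  48  25 374] [222.62299465 217.87165775] (16.523183822631836, 51.2562255859375) 75.52970886230469
[58 22 19 23 42] [264.47619048 215.97619048] (24.75883674621582, 9.087664604187012) 43.36342239379883
[28 28 29 17 74] [236.68918919 222.54054054] (6.212242603302002, 30.014205932617188) 60.75117111206055
[  0  48  19  32 177] [201.33333333 256.05084746] (33.96666717529297, 15.987915992736816) 62.650123596191406
expected ridge [[218.8, 213.6], [236.6, 206.3], [234.7, 226.7]]
```

Steady forces, with foot about 33 N, slab about 21 N and grip 40 N; the bookend is unmoved (0 px). Handing in while still pressing.

```bash
python3 -c "
from h import *
print(order.hand_in())"
```

```text
the job is handed in; nothing more can be done
None
```

I handed the job in at about 15 s with the arm still pressing the stone into the bookend corner (roughly 33 N on the foot, 21 N on the slab, 40 N grip); the bookend had not moved in the top view, flushness was judged from force and torque readings only, and no verdict came back.

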